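Start a large coffee on the pod machine

TASK

The pod is in and the mug stands under the spout: brew a large coffee with light touches of the fingertips. Push the machine's raised lid down until it is fully shut, then press the left, large-cup end of the cup-size rocker until it has tipped right over, then press the round start button right down and let it spring back, in that order. Do not grip, lift or shift the machine or its mug, press nothing hard, and leave everything else on the counter where it stands.

Things in the scene. Friction and masses are not known exactly. Their poses are not given: they have to be found in the camera images.
- machine: pod coffee machine, loose on the counter, about 3 kg, 150 mm wide (y), 270 mm deep, 230 mm high with the lid shut, rounded grey head over a mug tray. Origin: on the counter under its middle; +x to its rear (water tank), +y to its left as the robot sees it, z up. In front of the lid its head carries a level black control panel (top 215 mm above the counter) with the rocker on the left and the start button on the right
- lid (a joint): angle of the lid on top of the head, rad: 0 shut, grows as its front edge rises; found raised by 0.5 to 0.8. A light friction hinge along the machine's y at its rear edge: it stays where it is left and 2 to 3 N pressed straight down on its upper face shuts it. Its grey top cover floats on springs, 4 mm of travel from 3 to 7 N, which take up a gentle push once it is shut; a push against its front edge runs into the hinge and jams
- lid_hinge (a point): hinge axis of the lid, at the rear middle of the lid, 58 mm behind the machine's origin, 208 mm above the counter. The lid reaches 106 mm forward of it, is 146 mm wide, and its upper face lies 21 mm above the axis when shut
- lid_pad (a point): point on the lid's upper face, 75 mm forward of the hinge, in the middle of its width; moves with the lid. Shut, it is 229 mm above the counter
- rocker (a joint): angle of the cup-size rocker, rad: 0 with the right (small-cup) end down, as found; 0.36 with the left (large-cup) end fully down. It stays where it is left; 2.5 N on its end starts it and about 4 N brings it to its stop
- large_end (a point): where to press on the left half of the rocker (24 mm by 48 mm over both halves, metal, its length along the machine's y, pivot in the middle), 16.5 mm left of the pivot, on the surface; it stands about 10 mm above the panel as found and about 4 mm above it when pressed over. The larger cup mark lies behind it
- start (a joint): travel of the round start button, m: 0 up, 0.006 fully down; spring, 1.4 N at the top to 5.6 N fully down
- start_top (a point): centre of the top of the start button, a metal disc of 27 mm diameter, 8 mm above the panel, 70 mm to the right of the rocker's pivot
- mug: blue mug, 96 mm high, 85 mm across, standing upright on the tray under the spout (origin under it, z up)
- creamer: creamer tin, 55 mm across, 82 mm high, standing to the left of the machine; bystander
- sugar: glass sugar dispenser with a metal spout, 72 mm across, 98 mm high, to the right of the machine; bystander
- clean_mug_1: white mug standing upside down, 90 mm high, to the right; bystander
- clean_mug_2: second white mug standing upside down, 90 mm high, to the right; bystander
- dish_oval: empty white ramekin, 118 mm across, 34 mm high, to the left; bystander

How it is judged:
On the way, in this order (a step that is already met when the one before it is completed fails the run):
1. the lid is pushed fully shut (value of joint lid below 0.05 rad), for 0.2 s.
2. the rocker is pressed over to its large-cup stop (value of joint rocker above 0.28 rad), for 0.1 s.
3. the start button is pressed down (value of joint start above 0.0035 m), for 0.05 s.
At the end, for the whole second after the job is handed in: the lid is shut (within 0.05 rad, 5 mm at its front edge), the rocker is over at the large-cup side (past 0.28 of 0.36 rad), the start button is up again (within 1 mm), the machine within 12 mm and the mug within 15 mm of where they stood, upright and at rest (value of joint lid below 0.05 rad and value of joint rocker above 0.28 rad and value of joint start below 0.001 m and distance of machine from where it was at the start of the episode below 0.012 m and distance of mug from where it was at the start of the episode below 0.015 m and angle between mug's own z axis and vertical below 0.1 rad and linear speed of each of machine, mug below 0.01 m/s); the robot touches nothing.
It fails at once if a key is pressed out of turn: any while the lid is still open, or start before the rocker is at large ((value of joint lid above 0.1 rad and (value of joint rocker above 0.15 rad or value of joint start above 0.0025 m)) or (value of joint rocker below 0.2 rad and value of joint start above 0.0025 m)).
It fails at once if the machine is pressed hard (over 50 N) (contact force between any of the fingers, the arm and machine above 50 N).
It fails at once if the machine is shifted, tipped or lifted (distance of machine from where it was at the start of the episode above 0.012 m or angle between machine's own z axis and vertical above 0.06 rad).
It fails at once if the mug is shifted, tipped or lifted (distance of mug from where it was at the start of the episode above 0.015 m or angle between mug's own z axis and vertical above 0.15 rad).
It fails at once if a bystander is disturbed (distance of any of creamer, sugar, dish_oval from where it was at the start of the episode above 0.02 m).
It also fails if it takes over 42 s, if anything falls off the work surface, if the arm or the gripper's body presses on something with over 40 N, if the wrist force passes 120 N, or if a joint passes its speed limit or range.

ROBOT

A 7-joint arm with a two-finger parallel gripper is mounted at the origin on a cart in front of the work surface, level with it; the furniture and walls round the work are solid. World frame = base frame: x ahead of the robot, y to its left, z up, the work surface at z = 0. Lengths are in m, angles in rad, forces in N, time in s.
With the tool pointing down it reaches from about 0.425 to 0.875 m from the base axis. Payload 9.9 kg.
Tool frame: the origin (TCP) lies between the finger pads; the fingertips stand r.nose_length ahead of it and the grasp point (between the pads) lies 6 mm ahead of it (r.nose_length is the distance from the TCP to the fingertips, in m); y points along the fingers, x is the direction in which the jaws open and shut, and the axes are right-handed (so a half turn about y gives the same grasp; the last joint's range is limited). The gripper opens to 85 mm and grips with 20 to 120 N. Pads are 22 mm wide; open, the fingers measure 114 mm over their backs; the gripper's body (76 mm by 85 mm) begins 54 mm behind the grasp point. The pads swing forward as they close: fully open they stand 13 mm farther back than shut.
Start: joints at [-1.383, 0.576, 0.025, 1.437, -0.015, 1.129, -0.057], TCP at [0.181, 0.65, 0.256] pointing down, gripper open.
Joint ranges: [-2.76, 2.76], [-0.34, 2.15], [-1.52, 1.57], [0.19, 2.46], [-1.09, 4.23], [0.17, 1.99], [-2.82, 2.82]. Speed limits (rad/s): [2.22, 2.22, 3.01, 3.01, 3.14, 3.14, 3.14].

INTERFACE

Orientations are given as a unit quaternion [w, x, y, z].
In Python, from cell import r gives the robot as it stands. Calls block until the motion is done:
- r.move_ptp(position, orientation): joint-space move of the TCP to a pose.
- r.movel(position, attitude=None, max_speed=0.15, max_force=None): straight line of the TCP; attitude=None keeps the orientation; max_speed is the mean speed in m/s. With max_force (N) it stops when the force on the tool has changed by that much, and returns True; else False.
- r.goto_joints(angles): joint-space move.
- r.grip(opening, effort=None): opening from 0.0 (shut) to 1.0 (fully open); effort is the grip in N (None keeps the last); returns when the fingers have stopped.
- r.wait(seconds).
- r.ik(position, orientation): joint angles nearest the present ones, or None.
- r.get_state(): the state.
- r.camera(name): name is "scene" or "top" or "wrist"; returns (picture, depth): 384x512x3 uint8, red, green, blue; 384x512 float32, m along the optical axis (not along the pixel's ray), 0 where there is no reading.
- r.calibration(name): a dict with "vertical_fov" (degrees; the focal length in pixels is half the picture's height over the tangent of half this angle, whatever the lens; pixels are square), "cx", "cy" (the principal point, pixels), "k1" (the pictures are not rectified: a ray, as slopes to the right and down, at radius r is drawn at 1 + k1 r^2 times it, then the intrinsics apply), "T" (4x4, takes a point from camera to world coordinates); the wrist camera has in their place "tool_from_camera" (4x4, takes a point from camera to tool coordinates, whose origin is the TCP and whose axes are the tool frame's). Camera axes: x right, y down, z forward; pixel columns grow to the right and rows downward; lengths in m; the calibration is good to about 2 mm. A picture is of the moment at which its call begins: read the wrist's pose just before it. calibration takes no time and is no camera call.
A pose or a line that the arm cannot do raises r.Unreachable and nothing moves.
- r.finish_job(): hands the job in, once; it reports no verdict.
The state is a dict: "t": time; "qpos": joint angles; "joint_vel": joint speeds; "joint_torque": joint torques, N m; "tool_pos": TCP position; "ee_rot": TCP orientation; "wrist_force": force on the tool from outside, world axes, zero at the start; "moment": the same for the moment, N m; "opening": opening from 0.0 (shut) to 1.0 (fully open).
Only numpy, scipy, OpenCV 4.12 (cv2) and the standard library are available. Lean on these libraries where they do the work, as an engineer would, in place of code of your own. Each camera call takes 0.05 s, during which the arm holds its last target.

## Working session

There is one attempt and no reset: what is moved stays moved. The work goes in short steps, each a Python script; the robot and the scene stay as the last script left them, time stands still between calls to the robot, and variables do not carry over. Pictures are saved under pics/ and viewed, and the job is handed in when it is done.

```bash
ls; mkdir -p pics; python3 - <<'E'
from cell import r
import cv2,numpy as np
s=r.get_state();print(s['t'],s['tool_pos'],s['ee_rot'],r.nose_length,s['opening'])
for n in("scene","top","wrist"):
    p,d=r.camera(n);cv2.imwrite(f"pics/{n}0.png",p[:,:,::-1]);np.save(f"pics/{n}0.npy",d);print(n,r.calibration(n),(d>0).mean())
E
```

```text
pics
0.0 [0.18105515 0.64983613 0.25543404] [-0.56274728  0.56348733  0.42720962 -0.42812319] 0.025 0.9997793329644301
scene {'vertical_fov': 46.05985792505207, 'cx': 251.86210794381896, 'cy': 188.90366976429917, 'k1': -0.16716039628605028, 'T': array([[ 0.63224072, -0.41037734,  0.65716217, -0.43690263],
       [-0.77467954, -0.34794648,  0.52801974, -0.80743113],
       [ 0.01196993, -0.84292567, -0.53789686,  0.96508586],
       [ 0.        ,  0.        ,  0.        ,  1.        ]])} 0.9959665934244791
top {'vertical_fov': 46.93836485009882, 'cx': 257.94994478549296, 'cy': 189.7280632189268, 'k1': -0.01005352390408666, 'T': array([[ 0.01196329, -0.98322374,  0.18201085,  0.26914609],
       [-0.99989047, -0.01017683,  0.01074597, -0.02676685],
       [-0.0087134 , -0.18211947, -0.9832378 ,  1.80499617],
       [ 0.        ,  0.        ,  0.        ,  1.        ]])} 0.9959665934244791
wrist {'vertical_fov': 60.134109852754136, 'cx': 253.77899846530968, 'cy': 184.3708593501441, 'k1': -0.02045139135320151, 'tool_from_camera': array([[ 9.99999619e-01, -1.04879727e-05, -8.73307470e-04,
        -3.76446932e-04],
       [ 8.39038019e-04, -2.66067704e-01,  9.63953979e-01,
        -1.18432818e-01],
       [-2.42468836e-04, -9.63954344e-01, -2.66067593e-01,
         6.58042579e-02],
       [ 0.00000000e+00,  0.00000000e+00,  0.00000000e+00,
         1.00000000e+00]])} 0.9963277180989584
```

View pics/scene0.png

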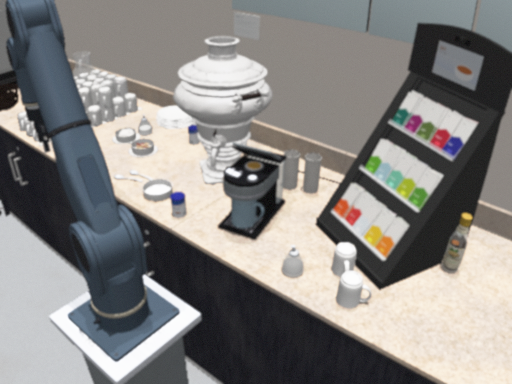

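View pics/top0.png

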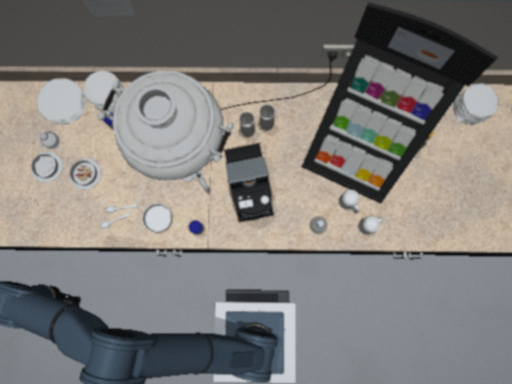

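View pics/wrist0.png

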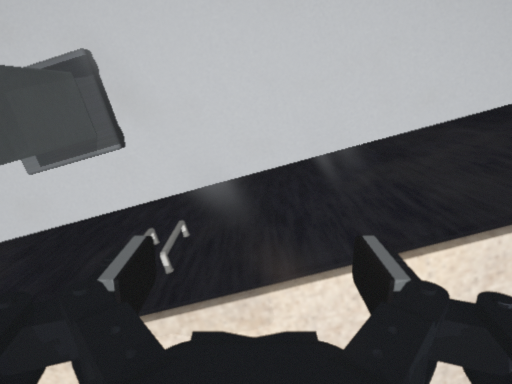

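The scene view shows the machine at about (250,190) with its lid raised. The top view shows it at (248,182), with the rocker near (246,203) and start near (265,200). I'll zoom in and get 3D positions from depth.

```bash
cat > h.py <<'E'
import numpy as np,cv2
from scipy.spatial.transform import Rotation as R
def K(c):
    f=192/np.tan(np.radians(c['vertical_fov'])/2);return f
def ray(c,u,v):
    f=K(c);x=(np.asarray(u,float)-c['cx'])/f;y=(np.asarray(v,float)-c['cy'])/f
    a,b=x.copy(),y.copy()
    for _ in range(10):
        q=1+c['k1']*(a*a+b*b);a=x/q;b=y/q
    return np.stack([a,b,np.ones_like(a)],-1)
def T_of(c,s=None):
    if 'T' in c:return c['T']
    q=s['ee_rot'];M=np.eye(4);M[:3,:3]=R.from_quat([q[1],q[2],q[3],q[0]]).as_matrix();M[:3,3]=s['tool_pos']
    return M@c['tool_from_camera']
def cloud(c,d,T):
    v,u=np.mgrid[:384,:512];p=ray(c,u,v)*d[...,None]
    return p@T[:3,:3].T+T[:3,3]
def plane(c,T,u,v,z):
    g=ray(c,u,v)@T[:3,:3].T;return T[:3,3]+g*((z-T[2,3])/g[...,2])[...,None]
E
python3 - <<'E'
from cell import r
from h import *
for n,(a,b,c,d) in {'top':(215,130,285,230),'scene':(200,130,340,290)}.items():
    im=cv2.imread(f'pics/{n}0.png')[b:d,a:c];k=6 if n=='top' else 3.7
    cv2.imwrite(f'pics/{n}0z.png',cv2.resize(im,None,fx=k,fy=k,interpolation=cv2.INTER_CUBIC))
c=r.calibration('top');P=cloud(c,np.load('pics/top0.npy'),c['T'])
for v in range(140,226,4): print(v,[tuple((P[v,u]*1000).astype(int)) for u in range(226,276,7)])
E
```

```text
140 [(np.int64(690), np.int64(94), np.int64(413)), (np.int64(819), np.int64(101), np.int64(-8)), (np.int64(819), np.int64(72), np.int64(-7)), (np.int64(816), np.int64(41), np.int64(1)), (np.int64(815), np.int64(12), np.int64(5)), (np.int64(817), np.int64(-17), np.int64(0)), (np.int64(820), np.int64(-47), np.int64(-8)), (np.int64(816), np.int64(-76), np.int64(4))]
144 [(np.int64(797), np.int64(130), np.int64(3)), (np.int64(798), np.int64(100), np.int64(1)), (np.int64(799), np.int64(71), np.int64(0)), (np.int64(799), np.int64(41), np.int64(0)), (np.int64(740), np.int64(7), np.int64(200)), (np.int64(800), np.int64(-17), np.int64(0)), (np.int64(799), np.int64(-47), np.int64(2)), (np.int64(798), np.int64(-76), np.int64(8))]
148 [(np.int64(781), np.int64(130), np.int64(-1)), (np.int64(723), np.int64(86), np.int64(204)), (np.int64(724), np.int64(60), np.int64(202)), (np.int64(723), np.int64(33), np.int64(204)), (np.int64(723), np.int64(7), np.int64(207)), (np.int64(780), np.int64(-17), np.int64(6)), (np.int64(782), np.int64(-47), np.int64(2)), (np.int64(782), np.int64(-76), np.int64(3))]
15
[... 6350 characters left out ...]
64(122), np.int64(-5)), (np.int64(476), np.int64(94), np.int64(-5)), (np.int64(473), np.int64(64), np.int64(20)), (np.int64(475), np.int64(36), np.int64(7)), (np.int64(477), np.int64(7), np.int64(-1)), (np.int64(477), np.int64(-21), np.int64(0)), (np.int64(476), np.int64(-49), np.int64(4)), (np.int64(478), np.int64(-78), np.int64(-1))]
224 [(np.int64(459), np.int64(122), np.int64(-2)), (np.int64(459), np.int64(93), np.int64(0)), (np.int64(459), np.int64(64), np.int64(2)), (np.int64(459), np.int64(35), np.int64(2)), (np.int64(459), np.int64(7), np.int64(4)), (np.int64(460), np.int64(-21), np.int64(3)), (np.int64(460), np.int64(-49), np.int64(2)), (np.int64(462), np.int64(-78), np.int64(-10))]
```

View pics/top0z.png

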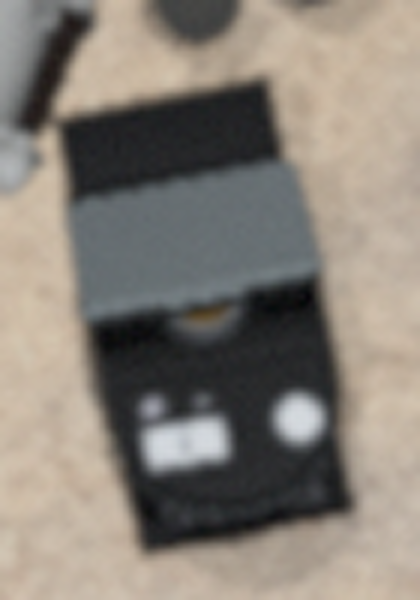

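View pics/scene0z.png

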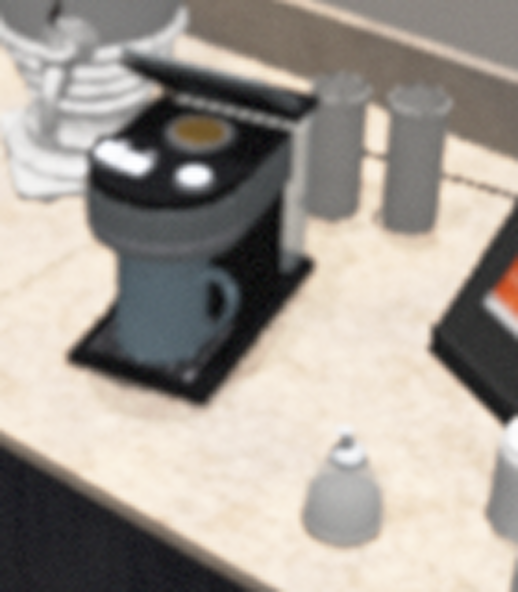

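```bash
python3 - <<'E'
from cell import r
from h import *
c=r.calibration('top');im=cv2.imread('pics/top0.png').astype(int)
pos=[]
for (a,b,e,f,z) in [(236,195,256,213,.222),(258,192,275,208,.223)]:
    w=im[b:f,a:e].min(2);w=np.clip(w-110,0,None)
    n,l,st,ce=cv2.connectedComponentsWithStats((w>0).astype(np.uint8))
    k=1+st[1:,4].argmax();w=w*(l==k);v,u=np.nonzero(w);ww=w[v,u]
    cu,cv_=(u*ww).sum()/ww.sum()+a,(v*ww).sum()/ww.sum()+b
    p=plane(c,c['T'],cu,cv_,z);pos.append(p);print(cu,cv_,st[k],p)
dv=pos[0]-pos[1];print(np.linalg.norm(dv),'yaw',np.arctan2(-dv[0],dv[1]))
# lid plane fit
P=cloud(c,np.load('pics/top0.npy'),c['T'])[164:180,236:262].reshape(-1,3)
P=P[P[:,2]>.22];x=P[:,0];A=np.c_[P[:,:2],np.ones(len(P))];s=np.linalg.lstsq(A,P[:,2],rcond=None)[0];print(s,np.arctan(np.hypot(s[0],s[1])),P[:,2].max(),np.arctan2(s[1],s[0]))
E
```

```text
245.48559261887863 203.37331440738112 [  3   4  14  10 107] [0.51146765 0.03506504 0.222     ]
264.40192198982476 199.3176936122103 [ 3  4  8  8 54] [ 0.52690189 -0.03327739  0.223     ]
0.07007069985307722 yaw 0.22211089399386233
[-2.25576998 -0.19889017  1.67231557] 1.1549543752276865 1.804996168876144 -3.053650538924957
```

```bash
cat >> h.py <<'E'
YAW=0.222
def quat(th):
    # tool down; tool z horizontal at world angle th
    z=np.array([np.cos(th),np.sin(th),0]);y=np.array([0,0,-1.]);x=np.cross(y,z)
    q=R.from_matrix(np.c_[x,y,z]).as_quat();return [q[3],q[0],q[1],q[2]]
E
python3 - <<'E'
from cell import r
from h import *
q=r.get_state()['ee_rot'];print(R.from_quat([q[1],q[2],q[3],q[0]]).as_matrix().round(2))
for k in range(4):
  th=YAW+k*np.pi/2
  for p in ([.50,.0,.40],[.51,.05,.25],[.527,-.033,.25],[.6,.02,.27]):
    j=r.ik(p,quat(th));print(k,p,None if j is None else np.round(j,2))
r.grip(0.0)
s=r.get_state();print(s['t'],r.nose_length,s['opening'],s['wrist_force'])
p,d=r.camera('wrist');cv2.imwrite('pics/w1.png',p[:,:,::-1])
np.save('pics/w1.npy',d)
E
```

```text
[[ 0.27 -0.   -0.96]
 [ 0.96 -0.    0.27]
 [-0.   -1.   -0.  ]]
0 [0.5, 0.0, 0.4] [-0.85  0.34  1.09  1.66 -0.31  1.33 -1.06]
0 [0.51, 0.05, 0.25] [-0.75  0.45  0.83  1.89 -0.4   0.98 -1.09]
0 [0.527, -0.033, 0.25] [-0.64  0.52  0.95  1.85 -0.49  1.03 -0.83]
0 [0.6, 0.02, 0.27] [-0.59  0.57  0.81  1.64 -0.44  1.13 -1.02]
1 [0.5, 0.0, 0.4] [-0.61  0.25  0.68  1.65 -0.16  1.3   0.33]
1 [0.51, 0.05, 0.25] [-0.54  0.38  0.49  1.88 -0.21  0.94  0.27]
1 [0.527, -0.033, 0.25] [-0.42  0.41  0.57  1.85 -0.27  0.96  0.49]
1 [0.6, 0.02, 0.27] [-0.43  0.5   0.51  1.64 -0.27  1.08  0.37]
2 [0.5, 0.0, 0.4] [-0.49  0.23  0.51  1.65 -0.12  1.3   1.84]
2 [0.51, 0.05, 0.25] [-0.34  0.35  0.2   1.88 -0.09  0.93  1.7 ]
2 [0.527, -0.033, 0.25] [-0.26  0.38  0.32  1.84 -0.15  0.94  1.93]
2 [0.6, 0.02, 0.27] [-0.26  0.46  0.23  1.63 -0.11  1.06  1.79]
3 [0.5, 0.0, 0.4] [-0.94  0.48  1.37  1.66 -0.48  1.4  -2.43]
3 [0.51, 0.05, 0.25] [-0.95  0.72  1.36  1.89 -0.76  1.19 -2.23]
3 [0.527, -0.033, 0.25] [-0.77  0.74  1.36  1.86 -0.78  1.22 -2.07]
3 [0.6, 0.02, 0.27] [-0.77  0.83  1.36  1.65 -0.83  1.36 -2.21]
0.9167 0.025 1.8308066691343303e-05 [0.53214801 0.15211837 0.01809828]
```

View pics/w1.png

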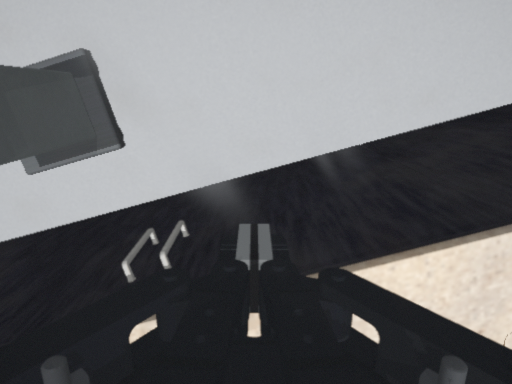

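```bash
python3 - <<'E'
from cell import r
from h import *
r.movel([.17,.52,.42],max_speed=.3)
r.move_ptp([.50,0,.42],quat(YAW+np.pi))
r.wait(.2)
s=r.get_state();print(s['t'],s['tool_pos'],s['wrist_force'])
p,d=r.camera('wrist');cv2.imwrite('pics/w2.png',p[:,:,::-1]);np.save('pics/w2.npy',d)
import pickle;pickle.dump(s,open('pics/w2.pkl','wb'))
E
```

```text
4.2167 [0.50005144 0.00059227 0.41993573] [-0.57131694 -0.3811693  -0.42201172]
```

View pics/w2.png

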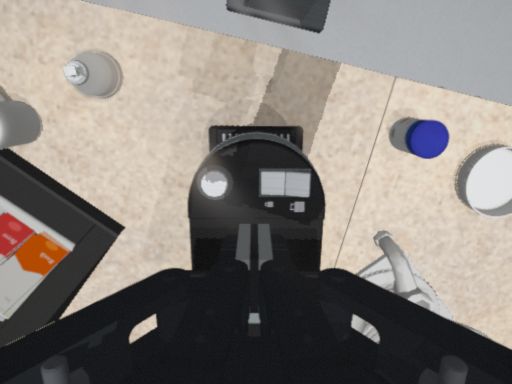

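The wrist view is square to the machine. The rocker covers about (259–311, 169–197) and the start button is at about (214,184). The fingertips hide the lid.

```bash
python3 - <<'E'
from cell import r
from h import *
import pickle
s=pickle.load(open('pics/w2.pkl','rb'));c=r.calibration('wrist');T=T_of(c,s)
im=cv2.imread('pics/w2.png');d=np.load('pics/w2.npy')
pos=[]
for (a,b,e,f,z) in [(252,160,320,199,.222),(195,162,236,206,.223)]:
    w=(im[b:f,a:e].min(2)>90).astype(np.uint8);w=cv2.morphologyEx(w,cv2.MORPH_CLOSE,np.ones((5,5)))
    n,l,st,ce=cv2.connectedComponentsWithStats(w);k=1+st[1:,4].argmax()
    cnt=max(cv2.findContours((l==k).astype(np.uint8),0,2)[0],key=cv2.contourArea);m=cv2.minAreaRect(cnt)
    ce=np.array(m[0])+[a,b];p=plane(c,T,ce[0],ce[1],z);pos.append(p);print(ce,m,p)
    P=cloud(c,d,T)[int(ce[1])-2:int(ce[1])+3,int(ce[0])-3:int(ce[0])+4].reshape(-1,3);print(np.median(P,0))
dv=pos[0]-pos[1];yaw=np.arctan2(-dv[0],dv[1]);print(np.linalg.norm(dv[:2]),'yaw',yaw)
P=cloud(c,d,T); print('left/right rocker', np.median(P[175:190,264:280].reshape(-1,3),0),np.median(P[175:190,292:306].reshape(-1,3),0))
# lid by top camera
c=r.calibration('top');P=cloud(c,np.load('pics/top0.npy'),c['T'])[140:186,220:266].reshape(-1,3)
yaw=.222;mx=np.array([np.cos(yaw),np.sin(yaw)]);my=np.array([-mx[1],mx[0]])
mid=(pos[0]+pos[1])[:2]/2;a=(P[:,:2]-mid)@mx;b=(P[:,:2]-mid)@my
g=(P[:,2]<.4)&(P[:,2]>.222)&(abs(b)<.068);
for _ in range(4):
    A=np.c_[a[g],np.ones(g.sum())];k=np.linalg.lstsq(A,P[g,2],rcond=None)[0];g&=abs(P[:,2]-k[0]*a-k[1])<.008
th=np.arctan(-k[0]);print('slope',k,th,a[g].min(),a[g].max(),g.sum())
# hinge a_h: plane height at a_h minus .208 = .021/cos
ah=(.208+.021/np.cos(th)-k[1])/k[0];print('hinge a',ah,'hinge xy',mid+ah*mx,'front a predicted',ah-.106*np.cos(th)+.021*np.sin(th))
E
```

```text
[284.92801666 184.15175247] ((32.928016662597656, 24.151752471923828), (49.403602600097656, 26.510774612426758), 3.5763344764709473) [0.51378892 0.03398441 0.222     ]
[0.51419988 0.0334487  0.22076789]
[211.5 180.5] ((16.5, 18.5), (37.0, 33.0), 90.0) [ 0.52589704 -0.03751043  0.223     ]
[ 0.52494734 -0.03794169  0.22417225]
0.07251288333776641 yaw 0.16776459678652042
left/right rocker [0.51514073 0.02085903 0.21978836] [0.50802531 0.04608094 0.22476707]
slope [-0.72433459  0.34275749] 0.6268718982855678 0.06903327810047778 0.16041318705056018 668
hinge a 0.1502444992116017 hinge xy [0.66640033 0.03131797] front a predicted 0.07671755483178266
```

```bash
python3 - <<'E'
from cell import r
from h import *
import pickle
s=pickle.load(open('pics/w2.pkl','rb'));c=r.calibration('wrist');T=T_of(c,s)
im=cv2.imread('pics/w2.png')
w=(im[165:202,197:232].min(2)>140).astype(np.uint8);n,l,st,ce=cv2.connectedComponentsWithStats(w);k=1+st[1:,4].argmax()
print(st[k],ce[k]+[197,165])
cnt=max(cv2.findContours((l==k).astype(np.uint8),0,2)[0],key=cv2.contourArea);(u,v),rad=cv2.minEnclosingCircle(cnt);print(u+197,v+165,rad)
B=plane(c,T,u+197,v+165,.223);Rk=np.array([.5138,.0340,.222]);dv=(Rk-B)[:2];print(B,np.linalg.norm(dv),np.arctan2(-dv[0],dv[1]))
yaw=.215;mx=np.array([np.cos(yaw),np.sin(yaw)]);mid=np.array([.5195,-.0005])
tip=r.nose_length
def at(a,z): return [*(mid+a*mx),z+tip]
q=quat(YAW+np.pi)
r.movel(at(.115,.31),q,max_speed=.2);r.wait(.2)
f0=r.get_state()['wrist_force'];print(at(.115,.31),r.get_state()['tool_pos'],f0)
st=r.movel(at(.112,.262),max_speed=.06,max_force=8);s=r.get_state();print(st,s['tool_pos'],s['wrist_force']-f0)
if not st:
  st=r.movel(at(.095,.2265),max_speed=.03,max_force=8);s=r.get_state();print(st,s['t'],s['tool_pos'],s['wrist_force']-f0)
p,d=r.camera('scene');cv2.imwrite('pics/s3.png',cv2.resize(p[100:300,160:360,::-1],None,fx=3,fy=3))
E
```

```text
[  4   7  26  25 529] [213.45179584 183.86200378]
213.30612182617188 184.0510196685791 13.324712753295898
[ 0.52906231 -0.03509092  0.223     ] 0.0707565785752469 0.21741037887565265
[np.float64(0.6318522853337891), np.float64(0.024034954254589964), 0.335] [0.63148649 0.02384433 0.33613445] [-0.04114476  0.10014487  0.92726861]
False [0.62908911 0.02331815 0.28726519] [-0.7454119  -0.14248844 -1.60007748]
False 7.8167 [0.61280914 0.01987337 0.25191074] [3.54673796 0.47817548 3.32694236]
```

View pics/s3.png

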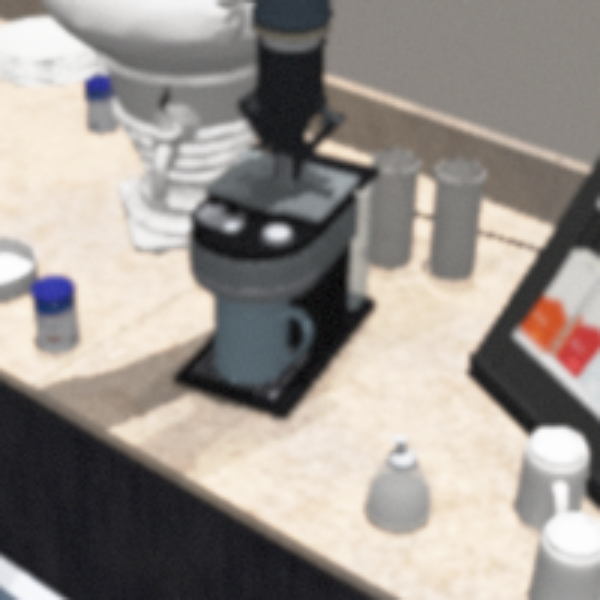

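The lid now lies flat and looks shut. I'll push gently a little further to confirm, then lift off and check its plane with the top camera.

```bash
python3 - <<'E'
from cell import r
from h import *
s=r.get_state();p0=np.array(s['tool_pos']);print(s['wrist_force'])
st=r.movel(p0-[0,0,.003],max_speed=.01,max_force=6);r.wait(.3);s=r.get_state();print(st,s['tool_pos'],s['wrist_force'])
r.movel([*p0[:2],.33],max_speed=.15)
r.movel([.50,.0,.34],max_speed=.2);r.wait(.3)
s=r.get_state();print(s['t'],s['wrist_force'])
p,d=r.camera('top');cv2.imwrite('pics/t4.png',cv2.resize(p[120:240,190:310,::-1],None,fx=4,fy=4));np.save('pics/t4.npy',d)
p2,d2=r.camera('wrist');cv2.imwrite('pics/w4.png',p2[:,:,::-1]);import pickle;pickle.dump(s,open('pics/w4.pkl','wb'));np.save('pics/w4.npy',d2)
c=r.calibration('top');P=cloud(c,d,c['T'])
mx=np.array([np.cos(.217),np.sin(.217)]);my=np.array([-mx[1],mx[0]]);mid=np.array([.5195,-.0005])
Q=P[140:200,220:270].reshape(-1,3);a=(Q[:,:2]-mid)@mx;b=(Q[:,:2]-mid)@my
for lo in np.arange(.03,.17,.01):
    g=(a>lo)&(a<lo+.01)&(abs(b)<.06)&(Q[:,2]<.26)&(Q[:,2]>.15);print(round(lo,3),g.sum(),np.median(Q[g,2]).round(4))
E
```

```text
[3.08846327 1.77796653 4.45630343]
True [0.61290763 0.01979049 0.24952455] [-1.05505577  0.274604    5.96611034]
10.1833 [0.32184741 0.53470512 0.08970605]
0.03 0 nan
0.04 0 nan
0.05 0 nan
0.06 0 nan
0.07 0 nan
0.08 0 nan
0.09 0 nan
0.1 0 nan
0.11 0 nan
0.12 5 0.2284
0.13 32 0.2283
0.14 40 0.2285
0.15 16 0.2193
0.16 17 0.2029
0.17 141 0.1997
  return _methods._mean(a, axis=axis, dtype=dtype,
  ret = ret.dtype.type(ret / rcount)
```

View pics/w4.png

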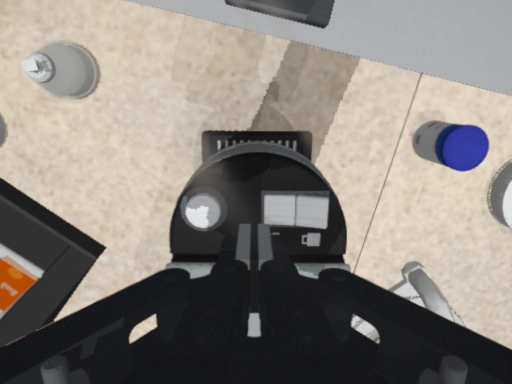

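View pics/t4.png

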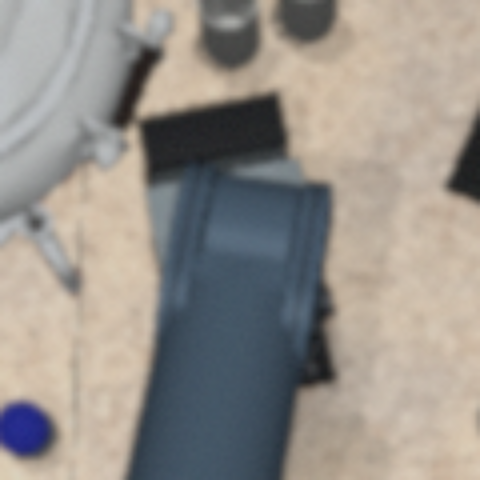

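The wrist view shows the lid's grey front edge just behind the panel at row ~268, the rocker at (262–329, 191–228) and the start button at (203,211). I'll measure the front edge height and refine the rocker position.

```bash
python3 - <<'E'
from cell import r
from h import *
import pickle
s=pickle.load(open('pics/w4.pkl','rb'));c=r.calibration('wrist');T=T_of(c,s);im=cv2.imread('pics/w4.png');P=cloud(c,np.load('pics/w4.npy'),T)
print('lid front',np.median(P[267:272,180:205].reshape(-1,3),0),np.median(P[267:272,315:340].reshape(-1,3),0),'panel',np.median(P[160:180,230:290].reshape(-1,3),0))
out=[]
for (a,b,e,f,z) in [(255,185,335,231,.222),(178,188,226,232,.223)]:
    w=(im[b:f,a:e].min(2)>120).astype(np.uint8);w=cv2.morphologyEx(w,cv2.MORPH_CLOSE,np.ones((5,5)));n,l,st,ce=cv2.connectedComponentsWithStats(w);k=1+st[1:,4].argmax()
    cnt=max(cv2.findContours((l==k).astype(np.uint8),0,2)[0],key=cv2.contourArea);m=cv2.minAreaRect(cnt);u=np.array(m[0])+[a,b];p=plane(c,T,u[0],u[1],z);out.append(p);print(u,m[1],m[2],p)
dv=(out[0]-out[1])[:2];print(np.linalg.norm(dv),np.arctan2(-dv[0],dv[1]))
print('halves z',np.median(P[200:220,268:290,2]),np.median(P[200:220,303:324,2]))
E
```

```text
lid front [ 0.57403079 -0.03058726  0.22893187] [0.48541646 0.02336629 0.36012657] panel [0.48943107 0.00049471 0.21526582]
[295.00495148 210.95049477] (64.67742156982422, 32.338706970214844) 5.7105937004089355 [0.51332888 0.03354209 0.222     ]
[202.  211.5] (33.0, 34.0) 90.0 [ 0.52889159 -0.03482526  0.223     ]
0.07011627992087978 0.22381979033170776
halves z 0.21983350813817465 0.22454290234811974
```

The lid is shut: its front edge is at 228.9 mm and the rear at 228.4 mm. Next is the rocker.

```bash
python3 - <<'E'
from cell import r
from h import *
t=r.nose_length;x,y=.5133-.218*.018,.0335+.976*.018
r.movel([x,y,.243+t],max_speed=.15);r.wait(.2)
s=r.get_state();f0=s['wrist_force'];print(s['tool_pos'],x,y,f0)
st=r.movel([x,y,.229+t],max_speed=.04,max_force=8);print(st)
st=r.movel([x,y,.217+t],max_speed=.015,max_force=8);s=r.get_state();print(st,s['tool_pos'][2]-t,s['wrist_force']-f0)
r.wait(.2);s=r.get_state();print(s['tool_pos'][2]-t,s['wrist_force']-f0)
r.movel([x,y,.26+t],max_speed=.1)
r.movel([.50,.0,.34],max_speed=.2);r.wait(.2)
s=r.get_state();print(s['t'],s['wrist_force'])
p2,d2=r.camera('wrist');cv2.imwrite('pics/w5.png',p2[:,:,::-1])
P=cloud(r.calibration('wrist'),d2,T_of(r.calibration('wrist'),s))
print('halves z',np.median(P[200:220,268:290,2]),np.median(P[200:220,303:324,2]))
E
```

```text
[0.50969088 0.05045017 0.2687967 ] 0.5093759999999999 0.051068 [ 0.16872156  0.33861945 -0.1891053 ]
False
True 0.21896255454354088 [-2.13606416  0.65956871  7.07857087]
0.21895188315462677 [-1.91880491  1.02063722  7.19489413]
13.8833 [-0.40357722 -0.41568693  0.41472717]
halves z 0.22407442911036535 0.21959913450751578
```

View pics/w5.png

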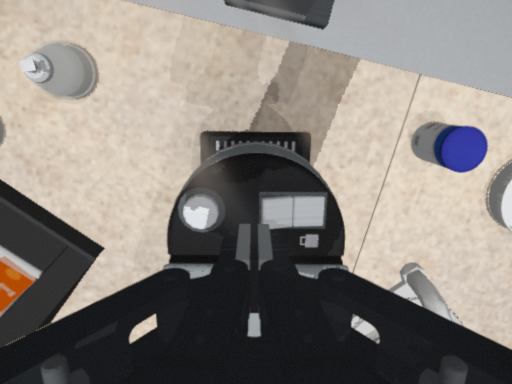

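The rocker halves have swapped heights: the left is now 219.6 mm and the right 224.1 mm, mirroring the start, so it is fully over. Now the start button.

```bash
python3 - <<'E'
from cell import r
from h import *
t=r.nose_length;x,y=.5289,-.035
r.movel([x,y,.243+t],max_speed=.15);r.wait(.2)
s=r.get_state();f0=s['wrist_force'];print(s['tool_pos'],f0)
st=r.movel([x,y,.228+t],max_speed=.04,max_force=8);print(st)
st=r.movel([x,y,.2155+t],max_speed=.015,max_force=9);s=r.get_state();print(st,s['tool_pos'][2]-t,s['wrist_force']-f0)
r.wait(.2);s=r.get_state();print(s['tool_pos'][2]-t,s['wrist_force']-f0)
r.movel([x,y,.26+t],max_speed=.1)
r.movel([.50,.0,.34],max_speed=.2);r.wait(.2)
s=r.get_state();print(s['t'],s['wrist_force'])
p2,d2=r.camera('wrist');cv2.imwrite('pics/w6.png',p2[:,:,::-1])
P=cloud(r.calibration('wrist'),d2,T_of(r.calibration('wrist'),s))
print('halves z',np.median(P[200:220,268:290,2]),np.median(P[200:220,303:324,2]),'start',np.median(P[203:220,194:210,2]),'panel',np.median(P[160:180,230:290,2]),'lid',np.median(P[267:272,180:205,2]))
r.movel([.45,.0,.42],max_speed=.2)
p,d=r.camera('scene');cv2.imwrite('pics/s6.png',cv2.resize(p[100:300,160:360,::-1],None,fx=3,fy=3))
E
```

```text
[ 0.52907904 -0.03455355  0.26879698] [0.25918316 0.00214845 0.16679143]
False
True 0.21709357699387438 [-2.30790822  0.10691083  7.14279163]
0.2171175079308883 [-2.263938    0.67352465  5.99055931]
17.5833 [0.3269073  0.38844624 1.1480765 ]
halves z 0.22465285016925962 0.21969081460179288 start 0.2239037913406369 panel 0.21531607536258146 lid 0.22867219218982549
```

View pics/w6.png

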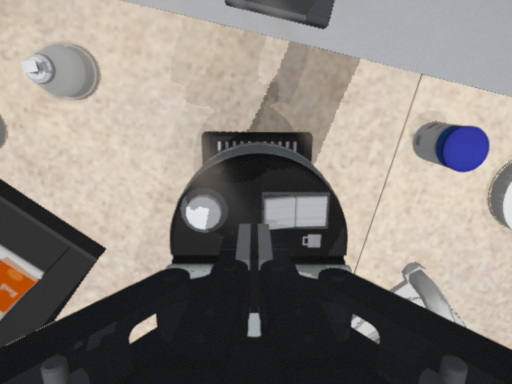

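View pics/s6.png

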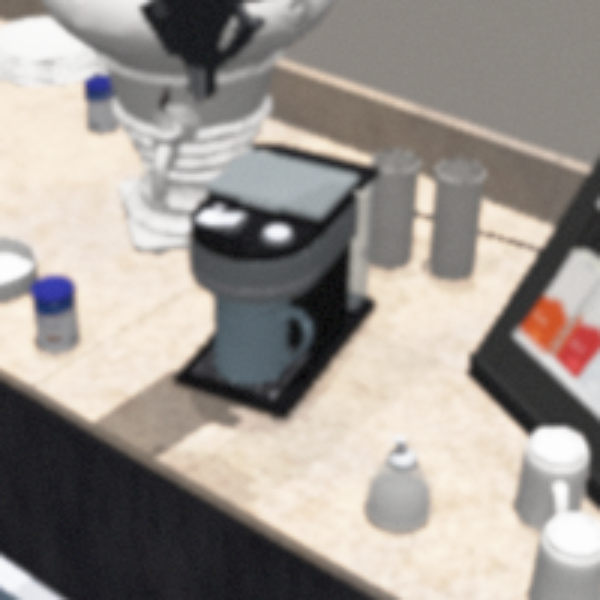

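```bash
python3 -c "
from cell import r
r.wait(.3);print(r.get_state()['t']);r.finish_job()"
```

```text
18.6083
the job is handed in; nothing more can be done
```

I shut the lid, tipped the rocker to large cup, pressed the start button and let it spring back, in that order. I handed the job in at 18.6 s; it gave no verdict. All pushes used the closed fingertips and peaked at about 6–7 N.

| Part | Last check | Reading |
|---|---|---|
| Lid | Shut and level | Front edge at 228.7 mm (229 mm expected); rear at about 228.4 mm when checked right after shutting |
| Rocker | Fully over to large cup | Left half at 219.7 mm, right half at 224.7 mm, mirroring how it was found |
| Start button | Pressed about 6 mm down at about 7 N, then back up | Top at 223.9 mm, 8.6 mm above the panel |
| Machine, mug and nearby items | No visible movement | Judged by eye from the wrist and scene pictures |
| Robot | Clear of everything | Tool 0.42 m up, above and in front of the machine |

No check failed. Two early measurements were off and I corrected them:
- **Start button:** my first wrist-camera mask picked up the panel rim and put the button 3–4 mm off.
- **Lid slope:** my first fit was spoiled by empty depth pixels; the cleaned fit gave 0.63 rad.

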